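Air the culture-plate chamber

ROBOT

A 7-joint arm with a two-finger parallel gripper is mounted at the origin on the work surface. World frame = base frame: x ahead of the robot, y to its left, z up, the work surface at z = 0. Lengths are in m, angles in rad, forces in N, time in s.
With the tool pointing down it reaches from about 0.4 to 0.9 m from the base axis. Payload 5.5 kg.
Tool frame: the origin (TCP) lies midway between the tips of the shut fingers; the grasp point (between the pads) lies behind it (env.grip_point_offset is the x of the grasp point in the tool frame, in m); x points along the fingers, y is the direction in which the jaws open and shut, and the axes are right-handed (so a half turn about x gives the same grasp; the last joint's range is limited). The gripper opens to 92 mm and grips with 3 to 60 N. Pads are 19 mm wide; open, the fingers measure 130 mm over their backs; the gripper's body (75 mm by 190 mm) begins 47 mm behind the grasp point.
Start: joints at [1.388, 0.501, -0.427, 1.55, 0.221, 1.138, -0.21], TCP at [0.28, -0.586, 0.227] pointing down, gripper open.
Joint ranges: [-2.88, 2.88], [-0.31, 2.03], [-1.54, 1.56], [0.2, 2.42], [-1.41, 4.55], [0.19, 2.02], [-2.57, 2.57]. Speed limits (rad/s): [2.57, 2.57, 3.14, 3.14, 3.14, 3.14, 3.14].

INTERFACE

Orientations are given as a unit quaternion [x, y, z, w].
In Python, from cell import env gives the robot as it stands.
- The arm moves only by the tool apply_moves, never from a script. Its argument "deltas" is a list that holds one entry, the list of rows, each a list of 7 numbers: the closure in counts, from 0 (fully open) to 255 (shut), then the shift along the tool's x, y, z in m, then the turn, a rotation vector about the tool's x, y, z in degrees. In form: [[[jaw, x, y, z, rx, ry, rz], ...]]. A call has 1 to 20 rows; each row shifts and turns the commanded pose from where the row before left it, along the tool's axes as they then stand; what a row does not reach is not made up. A row lasts 1/10 s, in which the tool goes at most 50 mm and 8.59 degrees, less where a joint would pass 70% of its speed; a pose out of reach is approached as far as the arm can. A call with a gripper value outside its range is refused whole. The fingers move at their own pace and stop on an object; the grip force is fixed at half the most. Time passes only in rows, so rows that do not move let the fingers close. It gives the time, the measured TCP pose, the force and the opening at its end, in the units of the state.
- env.get_obs(): the state, without advancing time (a new reading comes with each control period).
- env.read_camera(name): name is "scene" or "top" or "wrist"; returns a dict with "pixels" (480x640x3 uint8, red, green, blue), "K" (3x3 intrinsics, pixels), "R" (3x3) and "t" (3): a world point X has camera coordinates R X + t; the wrist camera has in their place "T_tool_cam" (4x4, takes a point from camera to tool coordinates, whose origin is the TCP and whose axes are the tool frame's). Camera axes: x right, y down, z forward; pixel columns grow to the right and rows downward; lengths in m; the calibration is good to about 2 mm. The wrist camera is an equidistant fisheye: a pixel r from the principal point sees the ray r / f radians off the axis. A picture is of the moment at which its call begins: read the wrist's pose just before it. There is no depth.
- env.close_job(): hands the job in, once; it reports no verdict.
The state is a dict: "time_s": time; "joints": joint angles; "joint_velocities": joint speeds; "tau": joint torques, N m; "ee_pos": TCP position; "ee_rot": TCP orientation; "ft_force": force on the tool from outside, world axes, zero at the start; "moment": the same for the moment, N m; "finger_gap": opening from 0.0 (shut) to 1.0 (fully open).
Only numpy, scipy, OpenCV 4.12 (cv2) and the standard library are available. Lean on these libraries where they do the work, as an engineer would, in place of code of your own. Each camera call takes 0.05 s, during which the arm holds its last target.

TASK

Air the blue-lidded plate chamber: with the fingertips press its front lever down until the linked lid stands fully open, keep it open for a little over three seconds, then ease the lever back up so that the lid comes down gently, without slamming, and is shut. Work the lid by its lever only: do not touch the lid itself, leave the grey-lidded chamber shut, and do not pick up, push or knock over anything else.

Things in the scene. Friction and masses are not known exactly. Their poses are not given: they have to be found in the camera images.
- blue_chamber: White box with a blue lid, fixed on feet that raise it 0 to 30 mm above the bench; 150 (x) x 160 (y) x 88 mm with the lid shut. Origin: centre of the box's underside; x from front to back, z up. Lid hinge along y at the back (x 78, z 84 mm). Two steel lever arms, pivots at x -40, y +-92, z 60 mm, run to the front and carry a cross bar with the blue press pad. A red-capped plate lies inside.
- blue_pad (a point): Centre of the top face of the blue press pad, 45 (chamber x) x 100 (y) x 10 mm. With the lid shut it lies at x -178, y 0, z 84 mm in the chamber's frame, 103 mm before the front wall; it sinks about 39 mm, almost straight down (140 mm arc about the pivots, the pad tilting from 0.14 rad one way to 0.14 the other), as the lid opens fully. Axes: those of the lever.
- blue_lever (a joint): Lever of the blue chamber, rad: 0 at rest (pad high), 0.28 pressed right down, where the lid meets its stop. Turns the lid through a link, lid angle = 3.57 x lever angle. The lid's weight alone pushes it back up (4 to 9 N at the pad, not known beforehand); nothing latches, and if let go it springs up and the lid slams within half a second.
- blue_lid (a joint): Blue lid, rad: 0 shut (level), 1.0 fully open. A full opening takes 39 mm of travel at the pad, so 1 mm at the pad is about 0.026 rad of lid. Faster than 2 rad/s downwards counts as a slam (about 80 mm/s at the pad).
- blue_cover: The panel of the blue lid, blue frame with a clear window, 156 x 160 x 8 mm. Origin: middle of its free front edge bar, 143 mm from the hinge line, at half thickness. It is not to be touched.
- plate: Culture plate, 85 x 127 x 16 mm, six red caps on top, lying loose inside the blue chamber on its floor (6 mm above the chamber's underside). Origin: centre of the underside. Stays where it is.
- grey_chamber: A second chamber of the same shape and sizes, on its own feet of 0 to 30 mm, with a grey lid, lever pad and all; not to be used. The two chambers may stand either way round, left or right. Origin: centre of its underside, x from front to back.
- grey_lid (a joint): Lid of the grey chamber, rad, 0 shut. Stays shut.
- jar: Small white jar with an orange cap, diameter 40, height 60 mm, loose, between the chambers. Origin: centre of the underside.
- tube_rack: Yellow tube rack, 70 x 110 mm, 72 mm high with its capped tubes, loose, on one side of the bench. Origin: centre of the underside.
- reagent: Amber bottle with a blue cap, diameter 64, height 120 mm, loose, on the other side of the bench. Origin: centre of the underside.
Mind the look-alikes: they are no part of the job. Several things look just like the jar: the one meant starts farthest to the robot's left. Leave any red look-alike of the reagent alone.

How it is judged:
On the way, in this order (a step that is already met when the one before it is completed fails the run):
1. the blue lid is fully open (beyond 0.88 rad of 1.0) and kept open for 3 s (value of joint blue_lid above 0.88 rad), for 3 s.
2. the blue lid is shut again (value of joint blue_lid below 0.04 rad), for 0.2 s.
At the end, for the whole second after the job is handed in: The blue lid is shut (under 0.04 rad) and still, the grey lid is shut, the plate lies in its chamber, and the jar, tube rack and bottle stand upright within 15 mm of where they were (value of joint each of blue_lid, grey_lid below 0.04 rad and velocity of joint blue_lid between -0.05 and 0.05 rad/s and horizontal distance between plate and blue_chamber below 0.04 m and distance of each of jar, tube_rack, reagent from where it was at the start of the episode below 0.015 m and angle between each of jar, tube_rack, reagent's own z axis and vertical below 0.15 rad); the robot touches nothing.
It fails at once if the blue lid slams: it falls faster than 2 rad/s (velocity of joint blue_lid below -2 rad/s).
It fails at once if the robot touches the blue lid itself (contact force between any of the fingers, the arm and blue_cover above 0.5 N).
It fails at once if the grey lid is opened (value of joint grey_lid above 0.15 rad).
It fails at once if the culture plate is shifted or lifted (distance of plate from where it was at the start of the episode above 0.012 m).
It fails at once if the jar, rack or bottle is lifted, pushed or tipped (distance of any of jar, tube_rack, reagent from where it was at the start of the episode above 0.015 m or angle between any of jar, tube_rack, reagent's own z axis and vertical above 0.2 rad).
It also fails if it takes over 45 s, if anything falls off the work surface, if the arm or the gripper's body presses on something with over 40 N, if the wrist force passes 120 N, or if a joint passes its speed limit or range.

## Working session

There is one attempt and no reset: what is moved stays moved. The work goes in short steps, Python scripts to look and compute and a tool call to move; the robot and the scene stay as the last step left them, time stands still between calls to the robot, and variables do not carry over. Pictures are saved under pics/ and viewed, and the job is handed in when it is done.

Besides the shell and the picture viewer there is one more tool, called as name(argument=value, ...), one argument or row to a line, values as JSON. apply_moves: Moves the arm, as the interface text tells. Its arguments: {"type":"object","properties":{"deltas":{"type":"array"}},"required":["deltas"]}

```bash
ls; mkdir -p pics; python3 - <<'E'
from cell import env
import cv2
o=env.get_obs()
for k,v in o.items(): print(k,v)
print(env.grip_point_offset)
for n in ["scene","top","wrist"]:
    c=env.read_camera(n); cv2.imwrite(f"pics/{n}0.png",c["pixels"][:,:,::-1])
    print(n,{k:v for k,v in c.items() if k!="pixels"})
E
```

```text
pics
time_s 0.0
joints [ 1.38819728  0.50185023 -0.42677016  1.55149383  0.22078067  1.13828415
 -0.21029024]
joint_velocities [ 6.55169579e-04 -2.53930079e-04 -3.98579727e-04  2.24378851e-03
  7.01833925e-05  2.63492639e-03  8.23775957e-04]
tau [-2.73246735e-05 -5.66599524e+01 -5.81583381e+00 -2.79116571e+01
 -6.84439600e-02  3.08158016e-02  1.49686016e-04]
ee_pos [ 0.27991016 -0.58584123  0.22565676]
ee_rot [-0.68947937 -0.15701728  0.68973939 -0.15563851]
ft_force [-0.42732347 -0.74663324 -0.11109401]
moment [0.00386029 0.01467082 0.03246516]
finger_gap 0.9986113236188608
-0.0188
scene {'K': array([[602.3925627 ,   0.        , 317.89561134],
       [  0.        , 602.3925627 , 255.51848947],
       [  0.        ,   0.        ,   1.        ]]), 'R': array([[-0.61992377,  0.78466019,  0.0017055 ],
       [ 0.49158245,  0.39006888, -0.77858394],
       [-0.61158909, -0.4818243 , -0.62753815]]), 't': array([ 0.34681349, -0.21039297,  1.95946056])}
top {'K': array([[538.75060168,   0.        , 312.64578496],
       [  0.        , 538.75060168, 234.65057296],
       [  0.        ,   0.        ,   1.        ]]), 'R': array([[-0.01605731, -0.99982489, -0.0096098 ],
       [-0.98398134,  0.01750803, -0.17740967],
       [ 0.17754686,  0.00660714, -0.98409017]]), 't': array([0.03798731, 0.62566794, 1.38557255])}
wrist {'K': array([[371.64829954,   0.        , 316.59123037],
       [  0.        , 371.64829954, 239.6811478 ],
       [  0.        ,   0.        ,   1.        ]]), 'T_tool_cam': array([[ 6.56483335e-04, -2.95792202e-01,  9.55252083e-01,
        -1.57434092e-01],
       [ 9.99999586e-01,  7.96812015e-04, -4.40503915e-04,
        -2.00125309e-04],
       [-6.30858714e-04,  9.55251976e-01,  2.95792602e-01,
        -8.08965620e-02],
       [ 0.00000000e+00,  0.00000000e+00,  0.00000000e+00,
         1.00000000e+00]])}
```

View pics/scene0.png

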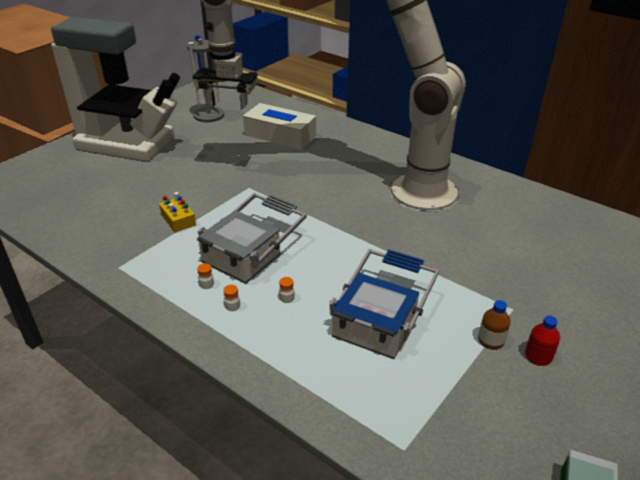

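View pics/top0.png

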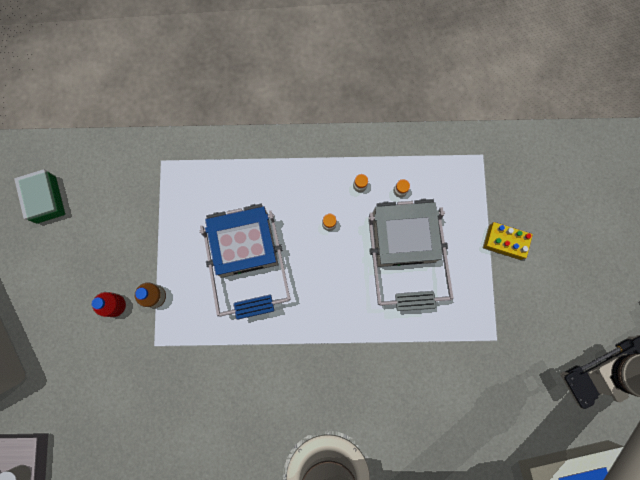

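View pics/wrist0.png

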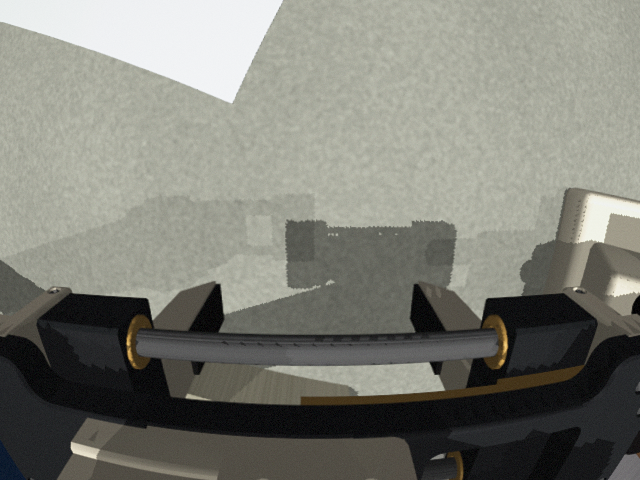

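Candidates for the thing to press: the blue pad at top (254,307) / scene (403,261), and the grey pad at top (416,301) / scene (279,205). The lid's blue frame at top (241,240) and the blue caps at (141,293) and (98,303) could also match on colour. I choose the blue pad in front of the blue lid. I'll check it in a close crop and measure it.

```bash
cat > h.py <<'E'
import numpy as np, cv2
from scipy.spatial.transform import Rotation as Ro
def bluemask(im):
    h=cv2.cvtColor(im,cv2.COLOR_RGB2HSV)
    return cv2.inRange(h,(100,120,30),(125,255,255))
def ray(c,uv):
    d=np.linalg.inv(c["K"])@[uv[0],uv[1],1]
    R,t=c["R"],c["t"]; o=-R.T@t; d=R.T@d
    return o,d/np.linalg.norm(d)
def plane(c,uv,z):
    o,d=ray(c,uv); return o+d*(z-o[2])/d[2]
def tri(c1,u1,c2,u2):
    P=[c["K"]@np.c_[c["R"],c["t"]] for c in(c1,c2)]
    X=cv2.triangulatePoints(P[0],P[1],np.float64(u1).reshape(2,1),np.float64(u2).reshape(2,1)); X=(X[:3]/X[3]).ravel()
    return X
def proj(c,X):
    p=c["K"]@(c["R"]@np.asarray(X)+c["t"]); return p[:2]/p[2]
E
python3 - <<'E'
from cell import env
from h import *
cs={n:env.read_camera(n) for n in("scene","top")}
roi={"scene":(380,240,430,275),"top":(228,292,280,322)}
ctr={}
for n,(a,b,c_,d) in roi.items():
    im=cs[n]["pixels"]; m=bluemask(im)[b:d,a:c_]
    m=cv2.morphologyEx(m,cv2.MORPH_CLOSE,np.ones((5,5)))
    pts=cv2.findNonZero(m).reshape(-1,2)+[a,b]
    r=cv2.minAreaRect(pts.astype(np.float32)); print(n,len(pts),r,pts.mean(0)); ctr[n]=r[0]
    print(cv2.boxPoints(r).round(1).tolist())
    crop=im[b-40:d+15,a-25:c_+25,::-1]
    cv2.imwrite(f"pics/crop_{n}.png",cv2.resize(crop,None,fx=6,fy=6,interpolation=cv2.INTER_NEAREST))
X=tri(cs["scene"],ctr["scene"],cs["top"],ctr["top"]); print("tri",X,[proj(cs[n],X)-ctr[n] for n in cs])
o=env.get_obs(); print(Ro.from_quat(o["ee_rot"]).as_matrix().round(3))
E
```

```text
scene 482 ((402.68377685546875, 260.4027099609375), (38.45172882080078, 13.013299942016602), 17.10272979736328) [402.75726141 260.46887967]
[[382.3999938964844, 261.0], [386.20001220703125, 248.5], [423.0, 259.79998779296875], [419.1000061035156, 272.29998779296875]]
top 620 ((253.22940063476562, 306.7823791503906), (16.378246307373047, 38.505149841308594), 77.47119140625) [253.52258065 306.71774194]
[[232.6999969482422, 303.0], [270.20001220703125, 294.6000061035156], [273.79998779296875, 310.6000061035156], [236.1999969482422, 319.0]]
tri [0.43653975 0.18230762 0.08053518] [array([0.24652126, 0.00416986]), array([ 0.26322847, -0.16049873])]
[[-0.     0.431 -0.902]
 [ 0.001 -0.902 -0.431]
 [-1.    -0.001 -0.   ]]
```

```bash
python3 - <<'E'
import cv2,numpy as np
a=cv2.imread("pics/crop_scene.png");b=cv2.imread("pics/crop_top.png");print(a.shape,b.shape)
h=max(a.shape[0],b.shape[0]);w=a.shape[1]+b.shape[1];c=np.zeros((h,w,3),np.uint8);c[:a.shape[0],:a.shape[1]]=a;c[:b.shape[0],a.shape[1]:]=b
s=min(800/w,600/h,1);cv2.imwrite("pics/crops.png",cv2.resize(c,None,fx=s,fy=s))
from cell import env
from h import *
t=env.read_camera("top")
z=.0805
# yaw: pad long-edge endpoints in top on plane z
for p,q in [((232.7,303),(270.2,294.6)),((236.2,319),(273.8,310.6)),((214,312),(290,299)),((204,229),(276,214))]:
    A,B=plane(t,p,z),plane(t,q,z);d=A-B;print(A.round(4),B.round(4),np.degrees(np.arctan2(-d[0],d[1])))
E
```

```text
(540, 600, 3) (510, 612, 3)
[0.4467 0.2359 0.0805] [0.4666 0.1393 0.0805] 11.65136810056254
[0.4058 0.2265 0.0805] [0.4255 0.1301 0.0805] 11.568016227121245
[0.4245 0.2838 0.0805] [0.4545 0.0883 0.0805] 8.712012180270394
[0.6421 0.3138 0.0805] [0.6792 0.1234 0.0805] 11.019022280017019
```

View pics/crops.png

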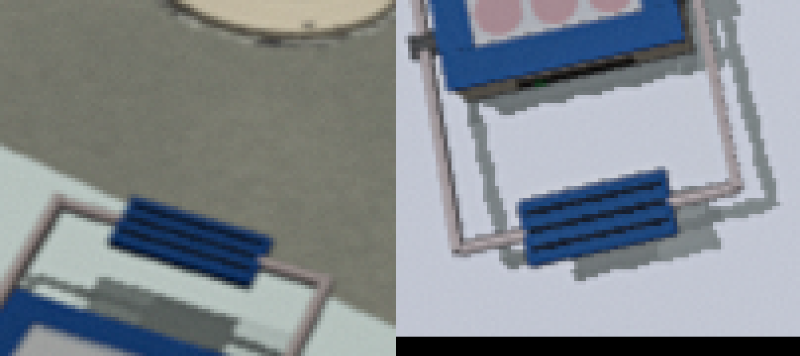

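The crop confirms it: a blue ridged pad on the cross bar in front of the blue lid, at top (253,307). It sits at about (0.437, 0.182), with yaw about 11.5° and its top roughly 0.08–0.09 m up. Now the traverse with the fingers shut.

apply_moves(
  deltas=[
    [[255, -0.003, -0.022, -0.032, 0, 0, 0], [255, -0.003, -0.022, -0.032, 0, 0, 0], [255, -0.003, -0.022, -0.032, 0, 0, 0], [255, -0.003, -0.022, -0.032, 0, 0, 0], [255, -0.003, -0.022, -0.032, 0, 0, 0], [255, -0.003, -0.022, -0.032, 0, 0, 0], [255, -0.003, -0.022, -0.032, 0, 0, 0], [255, -0.003, -0.022, -0.032, 0, 0, 0], [255, -0.003, -0.022, -0.032, 0, 0, 0], [255, -0.003, -0.022, -0.032, 0, 0, 0]],
  ],
)

```text
time_s: 1.3
ee_pos: [0.4747, -0.2486, 0.2571]
ee_rot: [0.69, 0.156, -0.69, 0.156]
ft_force: [1.3, -0.4, 0.3]
finger_gap: 0.179
```

```bash
cat >> h.py <<'E'
def status(env,goal=None,yaw=11.5):
    o=env.get_obs(); R=Ro.from_quat(o["ee_rot"]).as_matrix()
    print("t",o["time_s"],"p",o["ee_pos"].round(4),"F",o["ft_force"].round(2),"gap",o["finger_gap"],"j",o["joints"].round(2))
    a=np.radians(yaw); x=np.array([0,0,-1.]); y=np.array([np.sin(a),-np.cos(a),0]); T=np.c_[x,y,np.cross(x,y)]
    print("rot to target (tool,deg)",np.degrees(Ro.from_matrix(R.T@T).as_rotvec()).round(2))
    if goal is not None: print("delta tool",(R.T@(np.array(goal)-o["ee_pos"])).round(4))
    return o
E
python3 - <<'E'
from cell import env
from h import *
status(env,(.4365,.182,.2))
E
```

```text
t 1.3 p [ 0.4747 -0.2486  0.2571] F [ 1.32 -0.35  0.31] gap 0.17943574230360348 j [ 0.94  0.29 -0.61  1.8   0.18  1.11 -0.85]
rot to target (tool,deg) [ 1.404e+01 -1.000e-02 -3.000e-02]
delta tool [ 0.0569 -0.405  -0.1511]
```

apply_moves(
  deltas=[
    [[255, 0.003, -0.0405, -0.015, 0, 0, 0], [255, 0.003, -0.0405, -0.015, 0, 0, 0], [255, 0.003, -0.0405, -0.015, 0, 0, 0], [255, 0.003, -0.0405, -0.015, 0, 0, 0], [255, 0.003, -0.0405, -0.015, 0, 0, 0], [255, 0.003, -0.0405, -0.015, 0, 0, 0], [255, 0.003, -0.0405, -0.015, 0, 0, 0], [255, 0.003, -0.0405, -0.015, 0, 0, 0], [255, 0.003, -0.0405, -0.015, 0, 0, 0], [255, 0.003, -0.0405, -0.015, 0, 0, 0], [255, 0, 0, 0, 3.5, 0, 0], [255, 0, 0, 0, 3.5, 0, 0], [255, 0, 0, 0, 3.5, 0, 0], [255, 0, 0, 0, 3.5, 0, 0], [255, 0, 0, 0, 0, 0, 0]],
  ],
)

```text
time_s: 2.8
ee_pos: [0.4348, 0.1802, 0.2268]
ee_rot: [0.704, 0.071, -0.703, 0.071]
ft_force: [-0.1, -0.3, -1.3]
finger_gap: 0.003
```

```bash
python3 - <<'E'
from cell import env
from h import *
status(env,(.4365,.182,.11))
for n in("wrist","scene"):
    c=env.read_camera(n); cv2.imwrite(f"pics/{n}1.png",c["pixels"][:,:,::-1])
E
```

```text
t 2.8 p [0.4348 0.1802 0.2268] F [-0.09 -0.3  -1.33] gap 0.0034953770520353127 j [ 0.3   0.23 -0.84  1.98  0.2   1.02 -2.01]
rot to target (tool,deg) [ 0.03 -0.01 -0.01]
delta tool [ 0.1168 -0.0015 -0.002 ]
```

View pics/wrist1.png

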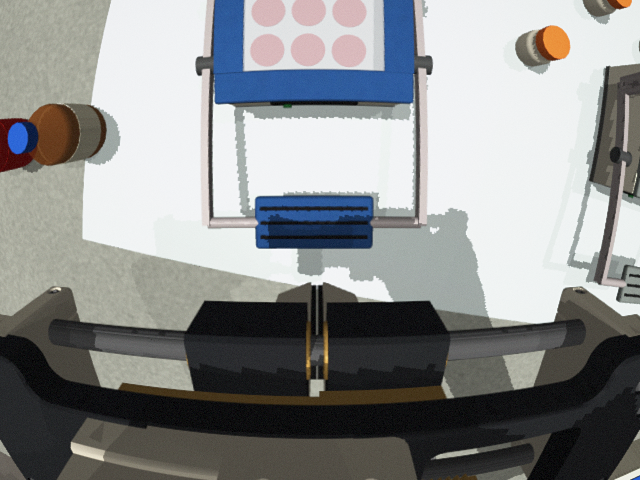

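View pics/scene1.png

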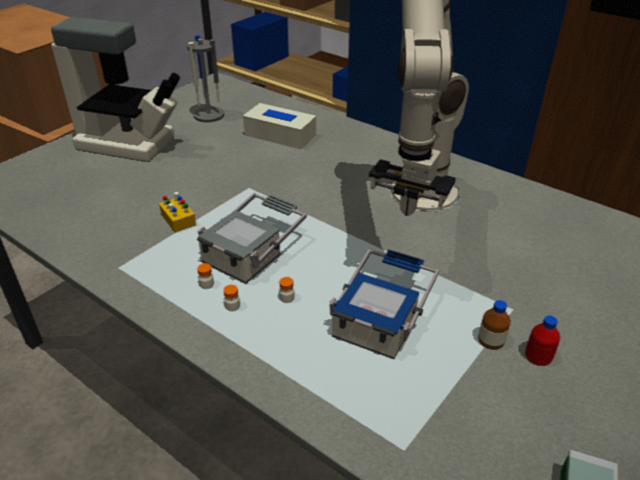

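The wrist view shows the pad at (314,222), square to the tool. The fingertips are at (316,290). I'll check the pad position by casting the wrist ray and matching it with the top view.

```bash
python3 - <<'E'
from cell import env
from h import *
o=env.get_obs(); w=env.read_camera("wrist"); t=env.read_camera("top")
R=Ro.from_quat(o["ee_rot"]).as_matrix(); f=w["K"][0,0]
def wr(uv):
    v=(np.array(uv)-w["K"][:2,2]); r=np.hypot(*v); th=r/f
    d=np.r_[v/r*np.sin(th),np.cos(th)]; T=w["T_tool_cam"]
    return o["ee_pos"]+R@T[:3,3], R@T[:3,:3]@d
O,d=wr((314.5,222))
for z in(.08,.09,.1,.11):
    print(z,(O+d*(z-O[2])/d[2]).round(4), "scene",plane(env.read_camera("scene"),(402.7,259.5),z).round(4))
a=np.radians(11.5);ex=np.array([np.cos(a),np.sin(a)]);ey=np.array([-np.sin(a),np.cos(a)])
# four pad corners in wrist
for z in (.085,.1,.114):
  P=[(lambda O,d:(O+d*(z-O[2])/d[2])[:2])(*wr(u)) for u in((257,197),(372,197),(257,247),(373,247))]
  print(z,"w",np.linalg.norm(P[0]-P[1]),np.linalg.norm(P[2]-P[3]),"h",np.linalg.norm(P[0]-P[2]),np.mean(P,0))
E
```

```text
0.08 [0.4366 0.1828 0.08  ] scene [0.4332 0.1796 0.08  ]
0.09 [0.4391 0.1832 0.09  ] scene [0.4442 0.1854 0.09  ]
0.1 [0.4416 0.1837 0.1   ] scene [0.4552 0.1912 0.1   ]
0.11 [0.4442 0.1842 0.11  ] scene [0.4662 0.197  0.11  ]
0.085 w 0.09474496948080531 0.09920474016423005 h 0.04343011260029211 [0.43760946 0.18279079]
0.1 w 0.08999584731512363 0.09423207055405003 h 0.04125316419302196 [0.44143281 0.18349263]
0.114 w 0.08556333329382076 0.08959091225121536 h 0.03922134567956984 [0.44500127 0.18414768]
```

apply_moves(
  deltas=[
    [[255, 0.03, -0.002, -0.0037, 0, 0, 0], [255, 0.03, 0, 0, 0, 0, 0], [255, 0.03, 0, 0, 0, 0, 0], [255, 0.02, 0, 0, 0, 0, 0], [255, 0.01, 0, 0, 0, 0, 0], [255, 0, 0, 0, 0, 0, 0], [255, 0, 0, 0, 0, 0, 0]],
  ],
)

```text
time_s: 3.9
ee_pos: [0.4386, 0.1832, 0.1074]
ee_rot: [0.704, 0.071, -0.703, 0.071]
ft_force: [-0.4, 0.0, -0.4]
finger_gap: 0.007
```

```bash
python3 - <<'E'
from cell import env
from h import *
status(env,(.438,.183,.084))
c=env.read_camera("wrist"); cv2.imwrite(f"pics/wrist2.png",c["pixels"][:,:,::-1])
c=env.read_camera("scene"); cv2.imwrite(f"pics/scene2.png",cv2.resize(c["pixels"][200:360,320:533,::-1],None,fx=3,fy=3))
E
```

```text
t 3.9 p [0.4386 0.1832 0.1074] F [-0.42  0.04 -0.39] gap 0.006529936271090416 j [ 0.17  0.43 -0.75  2.07  0.41  0.79 -2.19]
rot to target (tool,deg) [ 0.06 -0.05  0.02]
delta tool [0.0234 0.0001 0.0007]
```

View pics/wrist2.png

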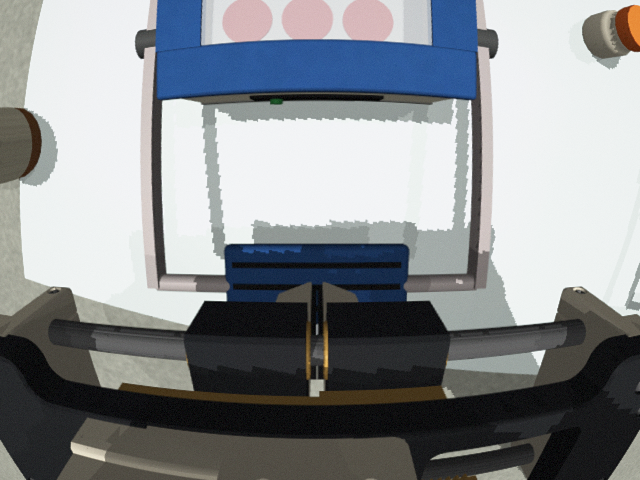

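View pics/scene2.png

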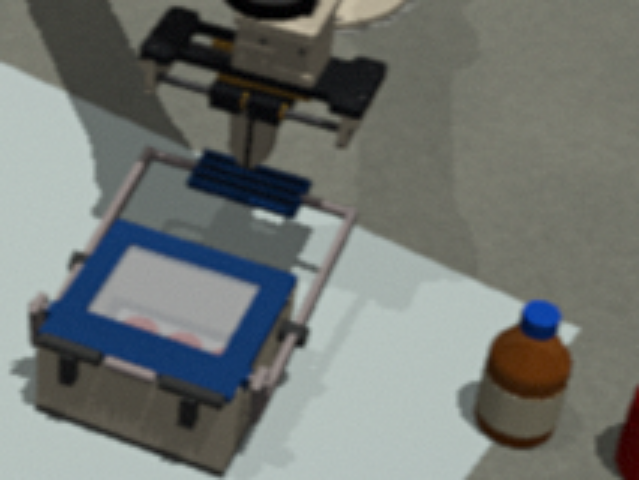

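In the wrist view the tips (316,290) stand over the middle of the pad. In the scene crop they are at (250,160), just above it. Next is a slow descent to find contact.

apply_moves(
  deltas=[
    [[255, 0.004, 0, 0, 0, 0, 0], [255, 0.004, 0, 0, 0, 0, 0], [255, 0.004, 0, 0, 0, 0, 0], [255, 0.003, 0, 0, 0, 0, 0], [255, 0.002, 0, 0, 0, 0, 0], [255, 0.002, 0, 0, 0, 0, 0], [255, 0.001, 0, 0, 0, 0, 0], [255, 0, 0, 0, 0, 0, 0]],
  ],
)

```text
time_s: 4.8
ee_pos: [0.438, 0.1829, 0.0867]
ee_rot: [-0.703, -0.071, 0.704, -0.071]
ft_force: [-0.6, 0.1, 1.3]
finger_gap: 0.003
```

apply_moves(
  deltas=[
    [[255, 0.001, 0, 0, 0, 0, 0], [255, 0.001, 0, 0, 0, 0, 0], [255, 0, 0, 0, 0, 0, 0]],
  ],
)

```text
time_s: 5.1
ee_pos: [0.4379, 0.1829, 0.085]
ee_rot: [-0.703, -0.071, 0.704, -0.071]
ft_force: [-2.8, -0.8, 6.3]
finger_gap: 0.004
```

apply_moves(
  deltas=[
    [[255, 0.001, 0, 0, 0, 0, 0], [255, 0.001, 0, 0, 0, 0, 0], [255, 0, 0, 0, 0, 0, 0]],
  ],
)

```text
time_s: 5.4
ee_pos: [0.4376, 0.1828, 0.0829]
ee_rot: [-0.703, -0.071, 0.704, -0.071]
ft_force: [-3.1, -1.0, 6.0]
finger_gap: 0.003
```

Contact at z ≈ 0.086 with about 6 N, which is the lid's weight. Now a steady press.

apply_moves(
  deltas=[
    [[255, 0.002, 0, 0, 0, 0, 0], [255, 0.002, 0, 0, 0, 0, 0], [255, 0.002, 0, 0, 0, 0, 0], [255, 0.002, 0, 0, 0, 0, 0], [255, 0.002, 0, 0, 0, 0, 0], [255, 0.002, 0, 0, 0, 0, 0], [255, 0.002, 0, 0, 0, 0, 0], [255, 0.002, 0, 0, 0, 0, 0], [255, 0.002, 0, 0, 0, 0, 0], [255, 0.002, 0, 0, 0, 0, 0], [255, 0.002, 0, 0, 0, 0, 0], [255, 0.002, 0, 0, 0, 0, 0], [255, 0.002, 0, 0, 0, 0, 0], [255, 0.002, 0, 0, 0, 0, 0], [255, 0.002, 0, 0, 0, 0, 0], [255, 0, 0, 0, 0, 0, 0]],
  ],
)

```text
time_s: 7.0
ee_pos: [0.4382, 0.1828, 0.0525]
ee_rot: [0.704, 0.071, -0.703, 0.071]
ft_force: [-3.9, -0.5, 6.1]
finger_gap: 0.01
```

apply_moves(
  deltas=[
    [[255, 0.001, 0, 0, 0, 0, 0], [255, 0.001, 0, 0, 0, 0, 0], [255, 0.001, 0, 0, 0, 0, 0], [255, 0, 0, 0, 0, 0, 0]],
  ],
)

```text
time_s: 7.4
ee_pos: [0.4384, 0.1829, 0.0497]
ee_rot: [0.704, 0.071, -0.703, 0.071]
ft_force: [-2.0, -0.5, 3.4]
finger_gap: 0.006
```

```bash
python3 - <<'E'
from cell import env
from h import *
status(env,(.4375,.183,.047))
c=env.read_camera("wrist"); cv2.imwrite(f"pics/wrist3.png",c["pixels"][:,:,::-1])
c=env.read_camera("scene"); cv2.imwrite(f"pics/scene3.png",cv2.resize(c["pixels"][200:360,320:533,::-1],None,fx=3,fy=3))
E
```

```text
t 7.4 p [0.4384 0.1829 0.0497] F [-2.01 -0.5   3.37] gap 0.005850631892229401 j [ 0.1   0.53 -0.66  2.1   0.52  0.68 -2.28]
rot to target (tool,deg) [ 0.04 -0.03  0.01]
delta tool [ 0.0027 -0.0003  0.0008]
```

View pics/wrist3.png

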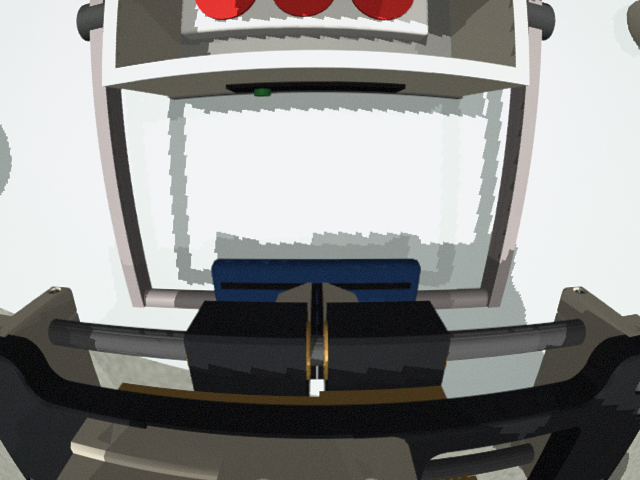

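View pics/scene3.png

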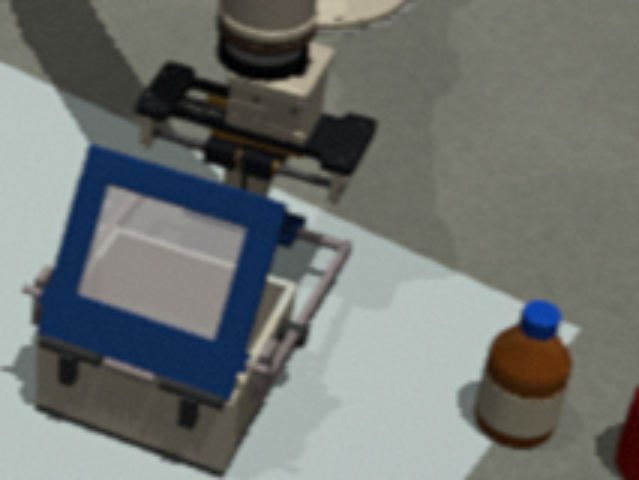

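The lid stands well open, with its front edge at (190,170) in the scene crop. I'll feel for the stop in 1 mm steps.

apply_moves(
  deltas=[
    [[255, 0.001, 0, 0, 0, 0, 0], [255, 0, 0, 0, 0, 0, 0]],
  ],
)

```text
time_s: 7.7
ee_pos: [0.4384, 0.1829, 0.0487]
ee_rot: [0.704, 0.071, -0.703, 0.071]
ft_force: [-0.8, -0.7, 2.9]
finger_gap: 0.005
```

apply_moves(
  deltas=[
    [[255, 0.001, 0, 0, 0, 0, 0], [255, 0, 0, 0, 0, 0, 0]],
  ],
)

```text
time_s: 7.9
ee_pos: [0.4384, 0.1829, 0.0479]
ee_rot: [0.704, 0.071, -0.703, 0.071]
ft_force: [-1.5, -1.1, 3.9]
finger_gap: 0.005
```

apply_moves(
  deltas=[
    [[255, 0.001, 0, 0, 0, 0, 0], [255, 0, 0, 0, 0, 0, 0]],
  ],
)

```text
time_s: 8.1
ee_pos: [0.4385, 0.183, 0.0475]
ee_rot: [0.704, 0.071, -0.703, 0.071]
ft_force: [-4.3, -2.3, 12.9]
finger_gap: 0.005
```

```bash
python3 - <<'E'
from cell import env
from h import *
status(env)
s=env.read_camera("scene"); t=env.read_camera("top")
cv2.imwrite("pics/scene4.png",cv2.resize(s["pixels"][230:350,320:440,::-1],None,fx=5,fy=5))
# predicted projections of lid front edge middle for angles
a=np.radians(11.5);ex=np.array([np.cos(a),np.sin(a),0]);ey=np.array([-np.sin(a),np.cos(a),0])
O=np.array([.4375,.183,0])+.178*ex; O[2]=.0
for th in(0,.88,.94,1.0):
    for y in(-.08,.08):
        X=O+ex*(.078-.143*np.cos(th))+ey*y; X[2]=.084+.143*np.sin(th)
        print(th,y,"scene crop",((proj(s,X)-[320,230])*5).round(),"top",proj(t,X).round(1))
cv2.imwrite("pics/top4.png",cv2.resize(t["pixels"][180:330,180:330,::-1],None,fx=4,fy=4))
E
```

```text
t 8.1 p [0.4385 0.183  0.0475] F [-4.32 -2.27 12.92] gap 0.0050425866766433914 j [ 0.1   0.53 -0.66  2.1   0.52  0.67 -2.28]
rot to target (tool,deg) [ 0.05 -0.05 -0.04]
0 -0.08 scene crop [184. 230.] top [274.7 256.8]
0 0.08 scene crop [489. 329.] top [214.4 270.1]
0.88 -0.08 scene crop [149. 115.] top [266.7 229.9]
0.88 0.08 scene crop [477. 217.] top [201.8 244. ]
0.94 -0.08 scene crop [143. 115.] top [266.  226.8]
0.94 0.08 scene crop [473. 217.] top [200.8 240.9]
1.0 -0.08 scene crop [137. 115.] top [265.2 223.6]
1.0 0.08 scene crop [468. 218.] top [199.9 237.8]
```

View pics/scene4.png

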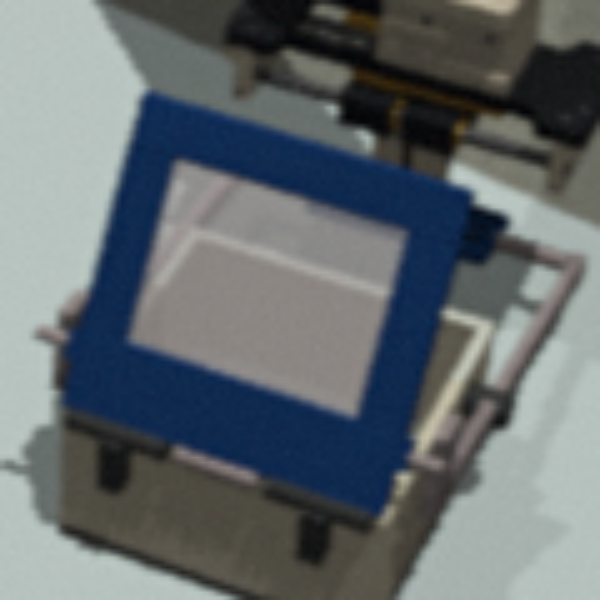

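The force jumped to 13 N at z = 0.0475, so the lid is on its stop. I'll hold it for 3.5 s.

apply_moves(
  deltas=[
    [[255, 0, 0, 0, 0, 0, 0], [255, 0, 0, 0, 0, 0, 0], [255, 0, 0, 0, 0, 0, 0], [255, 0, 0, 0, 0, 0, 0], [255, 0, 0, 0, 0, 0, 0], [255, 0, 0, 0, 0, 0, 0], [255, 0, 0, 0, 0, 0, 0], [255, 0, 0, 0, 0, 0, 0], [255, 0, 0, 0, 0, 0, 0], [255, 0, 0, 0, 0, 0, 0], [255, 0, 0, 0, 0, 0, 0], [255, 0, 0, 0, 0, 0, 0], [255, 0, 0, 0, 0, 0, 0], [255, 0, 0, 0, 0, 0, 0], [255, 0, 0, 0, 0, 0, 0], [255, 0, 0, 0, 0, 0, 0], [255, 0, 0, 0, 0, 0, 0], [255, 0, 0, 0, 0, 0, 0], [255, 0, 0, 0, 0, 0, 0], [255, 0, 0, 0, 0, 0, 0]],
  ],
)

```text
time_s: 10.2
ee_pos: [0.4385, 0.1829, 0.0475]
ee_rot: [0.704, 0.071, -0.703, 0.071]
ft_force: [-3.7, -1.5, 12.1]
finger_gap: 0.005
```

apply_moves(
  deltas=[
    [[255, 0, 0, 0, 0, 0, 0], [255, 0, 0, 0, 0, 0, 0], [255, 0, 0, 0, 0, 0, 0], [255, 0, 0, 0, 0, 0, 0], [255, 0, 0, 0, 0, 0, 0], [255, 0, 0, 0, 0, 0, 0], [255, 0, 0, 0, 0, 0, 0], [255, 0, 0, 0, 0, 0, 0], [255, 0, 0, 0, 0, 0, 0], [255, 0, 0, 0, 0, 0, 0], [255, 0, 0, 0, 0, 0, 0], [255, 0, 0, 0, 0, 0, 0], [255, 0, 0, 0, 0, 0, 0], [255, 0, 0, 0, 0, 0, 0], [255, 0, 0, 0, 0, 0, 0]],
  ],
)

```text
time_s: 11.7
ee_pos: [0.4385, 0.1829, 0.0475]
ee_rot: [0.704, 0.071, -0.703, 0.071]
ft_force: [-3.0, -1.9, 12.2]
finger_gap: -0.001
```

Ease it back up at 20 mm/s (lid about 0.5 rad/s), then slower.

apply_moves(
  deltas=[
    [[255, -0.001, 0, 0, 0, 0, 0], [255, -0.002, 0, 0, 0, 0, 0], [255, -0.002, 0, 0, 0, 0, 0], [255, -0.002, 0, 0, 0, 0, 0], [255, -0.002, 0, 0, 0, 0, 0], [255, -0.002, 0, 0, 0, 0, 0], [255, -0.002, 0, 0, 0, 0, 0], [255, -0.002, 0, 0, 0, 0, 0], [255, -0.002, 0, 0, 0, 0, 0], [255, -0.002, 0, 0, 0, 0, 0], [255, -0.002, 0, 0, 0, 0, 0], [255, -0.002, 0, 0, 0, 0, 0], [255, -0.002, 0, 0, 0, 0, 0], [255, -0.002, 0, 0, 0, 0, 0], [255, -0.002, 0, 0, 0, 0, 0], [255, -0.002, 0, 0, 0, 0, 0], [255, -0.001, 0, 0, 0, 0, 0], [255, -0.001, 0, 0, 0, 0, 0]],
  ],
)

```text
time_s: 13.5
ee_pos: [0.439, 0.183, 0.0802]
ee_rot: [0.704, 0.071, -0.703, 0.071]
ft_force: [1.4, 0.1, 5.7]
finger_gap: 0.003
```

apply_moves(
  deltas=[
    [[255, -0.001, 0, 0, 0, 0, 0], [255, -0.001, 0, 0, 0, 0, 0], [255, -0.001, 0, 0, 0, 0, 0], [255, -0.001, 0, 0, 0, 0, 0], [255, -0.001, 0, 0, 0, 0, 0], [255, -0.001, 0, 0, 0, 0, 0], [255, -0.001, 0, 0, 0, 0, 0], [255, -0.001, 0, 0, 0, 0, 0], [255, -0.001, 0, 0, 0, 0, 0], [255, 0, 0, 0, 0, 0, 0]],
  ],
)

```text
time_s: 14.5
ee_pos: [0.4367, 0.1824, 0.0881]
ee_rot: [-0.703, -0.071, 0.704, -0.071]
ft_force: [0.2, -0.6, -0.6]
finger_gap: 0.005
```

Contact is lost and the force is near zero. I'll lift clear and check.

apply_moves(
  deltas=[
    [[255, -0.002, 0, 0, 0, 0, 0], [255, -0.005, 0, 0, 0, 0, 0], [255, -0.02, 0, 0, 0, 0, 0], [255, -0.03, 0, 0, 0, 0, 0], [255, -0.03, 0, 0, 0, 0, 0], [255, -0.02, 0, 0, 0, 0, 0], [255, 0, 0, 0, 0, 0, 0], [255, 0, 0, 0, 0, 0, 0], [255, 0, 0, 0, 0, 0, 0]],
  ],
)

```text
time_s: 15.4
ee_pos: [0.4373, 0.1823, 0.1948]
ee_rot: [-0.703, -0.071, 0.704, -0.071]
ft_force: [0.2, 0.6, 0.0]
finger_gap: 0.001
```

```bash
python3 - <<'E'
from cell import env
from h import *
status(env)
s=env.read_camera("scene"); t=env.read_camera("top")
cv2.imwrite("pics/scene5.png",s["pixels"][:,:,::-1])
s0=cv2.imread("pics/scene0.png")[:,:,::-1]
d=cv2.absdiff(s0,s["pixels"]).max(2)
for n,(a,b,c,e) in dict(bluelid=(325,285,425,355),grey=(195,190,310,280),jars=(190,260,300,312),rack=(158,190,198,232),bottles=(475,295,565,365)).items():
    print(n,(d[b:e,a:c]>40).mean().round(4))
E
```

```text
t 15.4 p [0.4373 0.1823 0.1948] F [0.2  0.62 0.03] gap 0.001475649743332107 j [ 0.27  0.29 -0.83  2.    0.26  0.96 -2.06]
rot to target (tool,deg) [ 0.03  0.1  -0.02]
bluelid 0.0
grey 0.0
jars 0.0
rack 0.0
bottles 0.0
```

View pics/scene5.png

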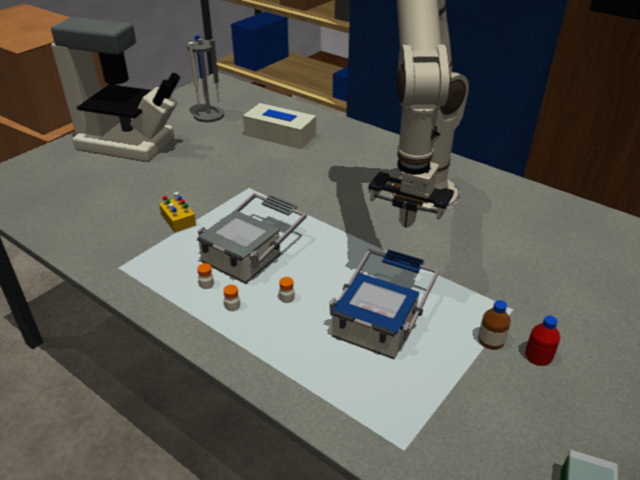

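The blue lid at (377,305) is shut exactly as at the start. The grey chamber, jars, rack and bottles show no changed pixels, and the gripper hangs free at (408,205). Handing in.

```bash
python3 -c "
from cell import env
print(env.close_job())"
```

```text
the job is handed in; nothing more can be done
None
```

I pressed the blue chamber's lever with the shut fingertips until the lid met its stop, held it there, eased it back up and lifted clear. I then handed the job in at about 15.5 s; no verdict is reported.

- **Opening:** contact came at z ≈ 0.086 m with about 6 N. The stop showed as a jump to 13 N at z = 0.0475 m, and the camera view showed the lid wide open.
- **Hold:** 3.6 s on the stop.
- **Closing:** at most 20 mm/s at the pad (lid about 0.5 rad/s) and 10 mm/s near the end. Contact force faded to about zero at z = 0.088 m. The lid's speed was never measured; it is worked out from the commanded motion.
- **Last checks:** the scene image matched the starting one, with no changed pixels at the blue lid, grey chamber, jars, rack or bottles. The force reading was near zero and the gripper hung free. I did not check the plate's position separately. No check failed or disagreed.

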